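Set the ratchet sample lift and load the full case

ROBOT

A 6-joint arm with a two-finger parallel gripper is mounted at the origin on the work surface. World frame = base frame: x ahead of the robot, y to its left, z up, the work surface at z = 0. Lengths are in m, angles in degrees, forces in N, time in s.
With the tool pointing down it reaches from about 0.4 to 0.825 m from the base axis. Payload 7 kg.
Tool frame: the origin (TCP) lies at the very end of the fingers, on their centre line; the grasp point (between the pads) lies 19 mm behind it (pinch_z is the distance from the TCP to the grasp point, in m); z points along the fingers, y is the direction in which the jaws open and shut (so a half turn about z gives the same grasp; the last joint's range is limited). The gripper opens to 85 mm and grips with 20 to 120 N. Pads are 22 mm wide; open, the fingers measure 114 mm over their backs; the gripper's body (76 mm by 85 mm) begins 54 mm behind the grasp point. The pads swing forward as they close: fully open they stand 13 mm farther back than shut.
Start: joints at [84.975, 20.546, 0.682, 0, -70.136, -16.507], TCP at [0.248, 0.628, 0.231] pointing down, gripper open.
Joint ranges: [-176.03, 176.03], [-82.01, 121.73], [-58.28, 71.71], [-173.87, 95.51], [-174.79, -0.11], [-173.66, 173.66]. Speed limits (degrees/s): [136.94, 136.94, 172.46, 180, 180, 180].

INTERFACE

Orientations are given as a 3x3 rotation matrix whose columns are the frame's x, y, z axes.
In Python, from rig import * gives the robot as it stands.
- The arm moves only by the tool send_rows, never from a script. Its argument "increments" is one flat list of numbers, 4 for each row, row after row: the shift along the tool's x, y, z in m, then the turn about the tool's z in rad. In form: [x, y, z, yaw, x, y, z, yaw, ...]. A call has 1 to 10 rows; each row is the pose to reach, as a shift and turn from the pose commanded when the call began, along the tool's axes at that moment; what a row does not reach only later rows make up. A row lasts 1/10 s, in which the tool goes at most 50 mm and 8.59 degrees, less where a joint would pass 70% of its speed; a pose out of reach is approached as far as the arm can. A call with a gripper value outside its range is refused whole. "fingers" is the closure, from -1 (fully open) to 1 (shut), set as the call begins (left out, the last holds). The fingers move at their own pace and stop on an object; the grip force is fixed at half the most. Time passes only in rows, so rows that repeat a pose let the fingers close. It gives the time, the measured TCP pose, the force and the opening at its end, in the units of the state.
- observe(): the state, without advancing time (a new reading comes with each control period).
- snapshot(name): name is "scene" or "top"; returns (picture, depth): 420x560x3 uint8, blue, green, red; 420x560 float32, m along the optical axis (not along the pixel's ray), 0 where there is no reading.
- camera_info(name): a dict with "camera_matrix" (3x3 intrinsics, pixels), "view" (4x4, takes a point from world to camera coordinates). Camera axes: x right, y up, looking along -z (the intrinsics and any distortion apply to the point x, -y, -z); pixel columns grow to the right and rows downward; lengths in m; the calibration is good to about 2 mm. A picture is of the moment at which its call begins. camera_info takes no time and is no camera call.
- sign_off(): hands the job in, once; it reports no verdict.
The state is a dict: "clock": time; "joints": joint angles; "joint_vel": joint speeds; "joint_torque": joint torques, N m; "position": TCP position; "ee_rot": TCP orientation; "contact_force": force on the tool from outside, world axes, zero at the start; "ft_torque": the same for the moment, N m; "width": opening from 0.0 (shut) to 1.0 (fully open).
Only numpy, scipy, OpenCV 4.12 (cv2) and the standard library are available. Lean on these libraries where they do the work, as an engineer would, in place of code of your own. Each camera call takes 0.05 s, during which the arm holds its last target.

TASK

Pull the sample lift up by its black grip until the pawl has clicked exactly three times, counted from fully down, and let it rest on that third notch. Then find the full one of the three identical sample cases by its weight and set it down upright (do not drop it) in the middle of the lift's platform, leaving the other two cases standing on the bench. Do not disturb the beaker, the brown bottle or the jar.

Things in the scene. Friction and masses are not known exactly. Their poses are not given: they have to be found in the camera images.
- stand: the ratchet lift's fixed grey housing: 76 x 76 mm, 112 mm tall, on a steel foot 130 (x) x 110 (y) x 12 mm bolted down. Origin: centre of the foot's underside, on the column's axis; z up; its -x side, roughly towards the robot, has the grip. A spring pawl hidden inside catches the column. The first click comes after 5 to 41 mm of lift, differently each time and not visible; the next every 12 mm.
- platform: round aluminium platform, 100 mm across, 8 mm thick, on the column. Origin: centre of its top, 128 mm above the bench at the start (fully down); axes as the housing's. Travel 100 mm, five notches 12 mm apart. Let down, it sinks to the last notch clicked and stands firmly there (before the first click, to fully down). A click too many cannot be undone: there is no release.
- grip_top (a point): centre of the top of the black lifting grip: an upright block 18 mm (x) by 24 mm (y), top 55 mm above the platform's top, 78 mm to -x of its centre. Pinch it from above across the 24 mm. Lifting takes about 5.5 N weight and 1 N rubbing; over the last 8 mm before each click the pull is some 4 to 7 N more, and drops at the click, within 2 mm of the notch height.
- case_a: one of three closed aluminium sample cases, alike to the eye: 50 x 50 mm, 100 mm tall, upright on the bench. Origin: centre of its underside, z up, x and y square to its sides. The lid stays shut. One of the three, a different one each time, holds a heavy core (about 0.6 kg in all); the other two are nearly empty (about 0.23 kg). The core may shift 3 mm inside.
- case_b: one of three closed aluminium sample cases, alike to the eye: 50 x 50 mm, 100 mm tall, upright on the bench. Origin: centre of its underside, z up, x and y square to its sides. The lid stays shut. One of the three, a different one each time, holds a heavy core (about 0.6 kg in all); the other two are nearly empty (about 0.23 kg). The core may shift 3 mm inside.
- case_c: one of three closed aluminium sample cases, alike to the eye: 50 x 50 mm, 100 mm tall, upright on the bench. Origin: centre of its underside, z up, x and y square to its sides. The lid stays shut. One of the three, a different one each time, holds a heavy core (about 0.6 kg in all); the other two are nearly empty (about 0.23 kg). The core may shift 3 mm inside.
- beaker: a glass beaker, 72 mm across, 95 mm tall, upright. Origin: centre of its underside. A bystander, to be left where it is.
- reagent: a brown glass bottle with black cap, 68 mm across, 150 mm tall, upright. Origin: centre of its underside. A bystander, to be left where it is.
- jar: a clear jar with white cap, 60 mm across, 70 mm tall, upright. Origin: centre of its underside. A bystander, to be left where it is.
Not all that is in view belongs to the job. Leave any green look-alike of the case_a alone.

How it is judged:
By the outcome, as a careful person would: the job done as asked, in the order asked, and still so for the second after the job is handed in, with the robot touching nothing.
It also fails if it takes over 72 s, if anything falls off the work surface, if the arm or the gripper's body presses on something with over 40 N, if the wrist force passes 120 N, or if a joint passes its speed limit or range.

## Working session

There is one attempt and no reset: what is moved stays moved. The work goes in short steps, Python scripts to look and compute and a tool call to move; the robot and the scene stay as the last step left them, time stands still between calls to the robot, and variables do not carry over. Pictures are saved under pics/ and viewed, and the job is handed in when it is done.

Besides the shell and the picture viewer there is one more tool, called after "Emit:" as name(argument=value, ...) on one line, values as JSON. send_rows: Moves the arm, as the interface text tells. Its arguments: {"type":"object","properties":{"increments":{"type":"array","items":{"type":"number"}},"fingers":{"type":"number"}},"required":["increments"]}

```bash
mkdir -p pics; ls; python3 - <<'E'
from rig import *
import cv2,numpy as np
np.set_printoptions(precision=4,suppress=True)
print(observe())
for n in("scene","top"):
    p,d=snapshot(n); cv2.imwrite(f"pics/{n}0.png",p); np.save(f"{n}0.npy",d); c=camera_info(n); print(n,c)
E
```

```text
pics
{'clock': 0.0, 'joints': array([ 84.9753,  20.5915,   0.6316,  -0.0196, -70.1358, -16.5093]), 'joint_vel': array([0.1074, 0.0165, 0.0339, 0.0235, 0.0195, 0.1387]), 'joint_torque': array([ -0.0013, -58.3323,  29.3427,   6.937 ,  -0.0061,  -0.    ]), 'position': array([0.2476, 0.6274, 0.2303]), 'ee_rot': array([[ 0.9302, -0.3672, -0.0005],
       [-0.3672, -0.9302, -0.0016],
       [ 0.0002,  0.0017, -1.    ]]), 'contact_force': array([-0.5154,  0.1455, -0.2397]), 'ft_torque': array([-0.0086,  0.0182,  0.0061]), 'width': 1.0006540824596846}
scene {'camera_matrix': array([[519.6474,   0.    , 279.3429],
       [  0.    , 519.6474, 212.6321],
       [  0.    ,   0.    ,   1.    ]]), 'view': array([[-0.0975,  0.9952,  0.0093,  0.1047],
       [-0.6976, -0.075 ,  0.7125,  0.3286],
       [ 0.7098,  0.063 ,  0.7016, -1.7141],
       [ 0.    ,  0.    ,  0.    ,  1.    ]])}
top {'camera_matrix': array([[405.5099,   0.    , 279.0026],
       [  0.    , 405.5099, 207.1028],
       [  0.    ,   0.    ,   1.    ]]), 'view': array([[ 0.0041, -1.    , -0.0009, -0.0443],
       [ 0.9969,  0.004 ,  0.079 , -0.5826],
       [-0.079 , -0.0012,  0.9969, -1.0227],
       [ 0.    ,  0.    ,  0.    ,  1.    ]])}
```

View pics/scene0.png

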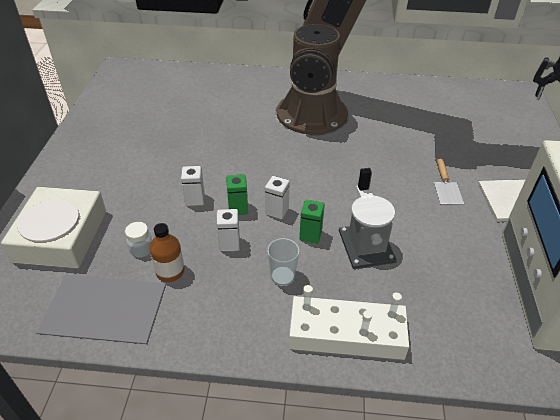

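View pics/top0.png

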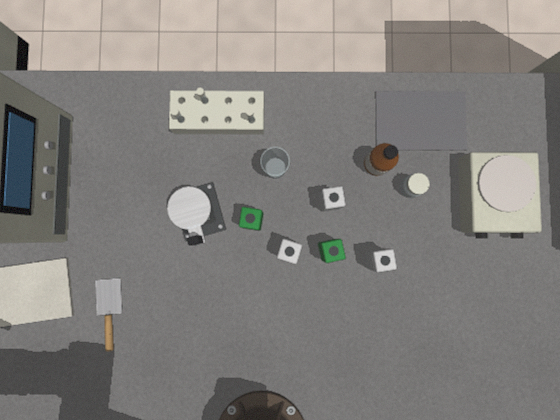

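The full case must be one of the white/aluminium boxes. In the scene view they are at (193,187), (277,198) and (228,230); in the top view at (385,260), (289,251) and (334,198). The green look-alikes are at top (251,218) and (333,251), to be left alone. The lift is at top (189,208), with the black grip at (195,239) in top and (365,178) in scene. Next I'll measure and check close crops.

```bash
cat > h.py <<'E'
import numpy as np,cv2
from rig import camera_info
def ray(n,uv,z):
    c=camera_info(n);K=np.array(c["camera_matrix"]);V=np.array(c["view"])
    uv=np.atleast_2d(np.array(uv,float))
    d=np.c_[(uv[:,0]-K[0,2])/K[0,0],-(uv[:,1]-K[1,2])/K[1,1],-np.ones(len(uv))]
    R=V[:3,:3];o=-R.T@V[:3,3];w=d@R
    return o+w*((z-o[2])/w[:,2])[:,None]
def cloud(n,dep):
    c=camera_info(n);K=np.array(c["camera_matrix"]);V=np.array(c["view"])
    v,u=np.mgrid[:dep.shape[0],:dep.shape[1]]
    P=np.stack([(u-K[0,2])/K[0,0]*dep,-(v-K[1,2])/K[1,1]*dep,-dep],-1)
    return (P-V[:3,3])@V[:3,:3]
def proj(n,p):
    c=camera_info(n);K=np.array(c["camera_matrix"]);V=np.array(c["view"])
    q=V[:3,:3]@np.array(p)+V[:3,3]
    return K[0,0]*q[0]/-q[2]+K[0,2],K[1,1]*q[1]/q[2]+K[1,2]
E
python3 - <<'E'
from h import *
np.set_printoptions(precision=4,suppress=True)
p=cv2.imread("pics/top0.png");d=np.load("top0.npy");P=cloud("top",d);Z=P[...,2]
def top(name,c,h,tol=.008,r=30):
    m=np.zeros(Z.shape,np.uint8);sl=np.s_[c[1]-r:c[1]+r,c[0]-r:c[0]+r]
    m[sl]=(abs(Z[sl]-h)<tol)&(d[sl]>0)
    n,l,s,ce=cv2.connectedComponentsWithStats(m)
    k=1+np.argmax(s[1:,4]); v,u=np.where(l==k)
    w=ray("top",np.c_[u,v],h)[:,:2].astype(np.float32)
    rr=cv2.minAreaRect(w*1000)
    print(name,len(u),"px",u.mean(),v.mean(),"z",np.median(Z[l==k]),"mean",w.mean(0),"rect",rr)
for n,c,h,r in [("w1",(334,198),.1,18),("w2",(289,251),.1,18),("w3",(385,260),.1,18),("g1",(251,218),.1,18),("g2",(333,251),.1,18),("plat",(189,208),.128,32),("grip",(195,239),.183,20),("jar",(418,184),.07,20),("bottle",(390,153),.15,20),("beaker",(275,162),.095,20)]:
    try: top(n,c,h,r=r)
    except Exception as e: print(n,e)
print(Z[225:250:2,180:212:3])
big=cv2.resize(p[140:280,150:430],None,fx=2.8,fy=2.8,interpolation=cv2.INTER_CUBIC);cv2.imwrite("pics/ctop.png",big)
s=cv2.imread("pics/scene0.png");cv2.imwrite("pics/cscene.png",cv2.resize(s[150:290,160:410],None,fx=3,fy=3,interpolation=cv2.INTER_CUBIC))
E
```

```text
w1 426 px 333.77464788732397 197.52582159624413 z 0.09982676618063194 mean [ 0.6002 -0.173 ] rect ((600.2313842773438, -172.90777587890625), (49.9739875793457, 50.0591926574707), 8.223923683166504)
w2 441 px 289.59410430839 251.3514739229025 z 0.09969752611341416 mean [ 0.4717 -0.0675] rect ((471.7910461425781, -67.5580062866211), (49.829681396484375, 49.56114196777344), 73.24659729003906)
w3 454 px 384.6696035242291 260.4052863436123 z 0.0995714819171073 mean [ 0.4514 -0.2923] rect ((451.3940734863281, -292.0922546386719), (49.964454650878906, 50.578006744384766), 8.303760528564453)
g1 431 px 250.4245939675174 218.23665893271462 z 0.09977653226097549 mean [0.5498 0.026 ] rect ((549.858642578125, 25.71184539794922), (49.75849914550781, 49.54458999633789), 81.20518493652344)
g2 443 px 333.50338600451465 250.8668171557562 z 0.09983600335492747 mean [ 0.4733 -0.1715] rect ((473.2811279296875, -171.47256469726562), (49.47615051269531, 49.889244079589844), 12.603017807006836)
plat 1569 px 189.68769917144678 209.81516889738688 z 0.12781763725684975 mean [0.5674 0.165 ] rect ((565.059020996
[... 1380 characters left out ...]
0.1257  0.128   0.1251  0.0117
   0.0101  0.0001]
 [ 0.0013  0.0011  0.0158  0.0177  0.1821  0.1836  0.1755  0.1439  0.1246
  -0.0008  0.0005]
 [-0.0058  0.0004  0.0114  0.1823  0.1831  0.1825  0.1829  0.1499  0.1289
  -0.0007 -0.0011]
 [ 0.0027 -0.0041 -0.0001  0.1834  0.1844  0.1843  0.1838  0.1581  0.1273
  -0.0008  0.0028]
 [-0.0032 -0.0007 -0.0007  0.1852  0.1829  0.1812  0.1808  0.1457 -0.0007
  -0.0011 -0.0024]
 [-0.0002 -0.0031  0.0017  0.1822  0.1718  0.1315 -0.0004 -0.0034 -0.0036
  -0.0017 -0.0031]
 [-0.0031  0.001   0.0029  0.002   0.003   0.0007 -0.0013  0.0024 -0.0007
   0.0011  0.0012]
 [ 0.0012 -0.0034  1.0655  0.0004  0.0009  0.0014  0.0008 -0.0002  0.001
   0.0007  0.0005]]
```

View pics/ctop.png

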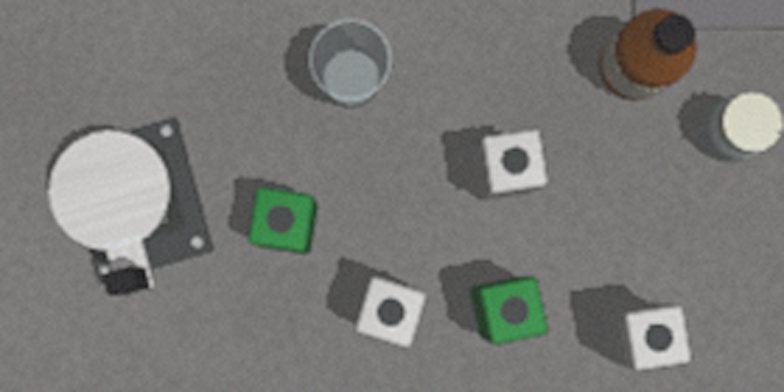

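View pics/cscene.png

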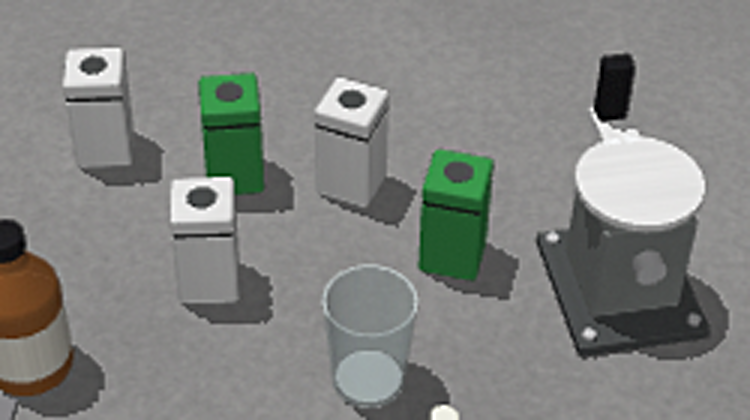

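The crops confirm it: three bright-metal cases, two green look-alikes, and the lift with its black grip. Now I'll fit the platform circle and grip yaw, cross-check in the scene view, and work out the first move.

```bash
cat >> h.py <<'E'
def rel(p,h=None,o=None):
    """shift in tool axes from current pose to world p, and yaw (rad) to bring tool x to world heading h (deg)"""
    from rig import observe
    o=o or observe();R=np.array(o["ee_rot"]);t=R.T@(np.array(p)-np.array(o["position"]))
    cur=np.degrees(np.arctan2(R[1,0],R[0,0]));y=None if h is None else -np.radians((h-cur+180)%360-180)
    return t.round(4),None if y is None else round(float(y),4),cur
E
python3 - <<'E'
from h import *
from scipy.optimize import least_squares
np.set_printoptions(precision=4,suppress=True)
for n in("top","scene"):
    p=cv2.imread(f"pics/{n}0.png");d=np.load(f"{n}0.npy");P=cloud(n,d);Z=P[...,2]
    m=((abs(Z-.128)<.006)&(np.hypot(P[...,0]-.57,P[...,1]-.165)<.053)).astype(np.uint8)
    m=cv2.morphologyEx(m,cv2.MORPH_OPEN,np.ones((5,5),np.uint8))
    c=max(cv2.findContours(m,cv2.RETR_EXTERNAL,cv2.CHAIN_APPROX_NONE)[0],key=cv2.contourArea)[:,0]
    w=ray(n,c,.128)[:,:2]; w=w[w[:,0]>.535]
    r=least_squares(lambda q:np.hypot(w[:,0]-q[0],w[:,1]-q[1])-q[2],[.57,.165,.05],loss='soft_l1',f_scale=.002).x
    g=(abs(Z-.183)<.006)&(np.hypot(P[...,0]-.497,P[...,1]-.144)<.03)
    v,u=np.where(g);gw=ray(n,np.c_[u,v],.183)[:,:2]; gc=cv2.minAreaRect((gw*1000).astype(np.float32))
    print(n,"plat",r,"grip",gw.mean(0),gc,"dist",np.hypot(*(r[:2]-gw.mean(0))),"yaw",np.degrees(np.arctan2(*(r[:2]-gw.mean(0))[::-1])))
    for k,cc in dict(w1=(.600,-.173),w2=(.4717,-.0675),w3=(.4514,-.2923)).items():
        g=(abs(Z-.1)<.004)&(np.hypot(P[...,0]-cc[0],P[...,1]-cc[1])<.04);v,u=np.where(g)
        print(k,ray(n,np.c_[u,v],.1)[:,:2].mean(0),cv2.minAreaRect((P[g][:,:2]*1000).astype(np.float32)))
print(rel([.497,.144,.25],16))
E
```

```text
top plat [0.5718 0.1673 0.0481] grip [0.4971 0.1443] ((497.04302978515625, 144.24317932128906), (17.876243591308594, 24.0412654876709), 18.71953582763672) dist 0.07823499477401065 yaw 17.093918737558205
w1 [ 0.6006 -0.1731] ((600.8070678710938, -173.3274383544922), (49.778507232666016, 49.84117889404297), 8.01191520690918)
w2 [ 0.4718 -0.0674] ((471.74383544921875, -67.51641082763672), (49.324974060058594, 49.682098388671875), 73.23439025878906)
w3 [ 0.4513 -0.2929] ((451.1122741699219, -292.9329528808594), (49.68148422241211, 49.90419006347656), 8.20022964477539)
scene plat [0.5734 0.1677 0.0486] grip [0.5012 0.1461] ((502.09552001953125, 145.82591247558594), (21.856672286987305, 25.446443557739258), 6.237548351287842) dist 0.07538011188107645 yaw 16.69545079254231
w1 [ 0.6037 -0.1709] ((601.669677734375, -171.42355346679688), (52.29904556274414, 47.59950637817383), 9.674406051635742)
w2 [ 0.4758 -0.0655] ((473.60015869140625, -65.55021667480469), (49.301361083984375, 52.39738464355469), 74.16991424560547)
w3 [ 0.4539 -0.291 ] ((453.01617431640625, -290.98974609375), (54.39311599731445, 48.487728118896484), 8.49046802520752)
(array([ 0.4095,  0.3582, -0.019 ]), -0.6552, np.float64(-21.537528790986194))
```

Emit:
send_rows(increments=[0.015,0.013,0,-0.03,0.045,0.039,-0.005,-0.1,0.08,0.07,-0.01,-0.2,0.115,0.1,-0.02,-0.3,0.15,0.13,-0.02,-0.4,0.185,0.161,-0.02,-0.5,0.22,0.192,-0.02,-0.6,0.255,0.222,-0.02,-0.673,0.29,0.253,-0.02,-0.673,0.325,0.283,-0.02,-0.673], fingers=-0.2)

```text
clock: 1.1
position: [0.4464, 0.2434, 0.2513]
ee_rot: [[0.956, 0.293, -0.0], [0.293, -0.956, 0.0], [-0.0, -0.0, -1.0]]
contact_force: [0.9, 1.2, -0.3]
width: 0.598
```

```bash
python3 - <<'E'
from h import *
print(rel([.498,.1445,.235],17))
E
```

```text
(array([0.0203, 0.1097, 0.0163]), 0.001, np.float64(17.055982807658726))
```

Emit:
send_rows(increments=[0.008,0.04,0,0,0.015,0.08,0.008,0,0.02,0.105,0.016,0,0.0203,0.1097,0.016,0,0.0203,0.1097,0.016,0,0.0203,0.1097,0.016,0])

```text
clock: 1.7
position: [0.4977, 0.1469, 0.2355]
ee_rot: [[0.956, 0.293, 0.0], [0.293, -0.956, 0.0], [0.0, -0.0, -1.0]]
contact_force: [0.5, -0.3, 0.5]
width: 0.601
```

```bash
python3 - <<'E'
from h import *
from rig import *
print(rel([.498,.1445,.147],17))
o=observe();print(o["contact_force"])
p,d=snapshot("top");cv2.imwrite("pics/top1.png",cv2.resize(p[140:300,120:320],None,fx=4,fy=3.7))
p,d=snapshot("scene");cv2.imwrite("pics/sc1.png",cv2.resize(p[90:280,280:470],None,fx=3,fy=3))
E
```

```text
(array([-0.0004,  0.0024,  0.0885]), 0.0006, np.float64(17.034384694303736))
[ 0.46209253 -0.30221449  0.54139658]
```

View pics/sc1.png

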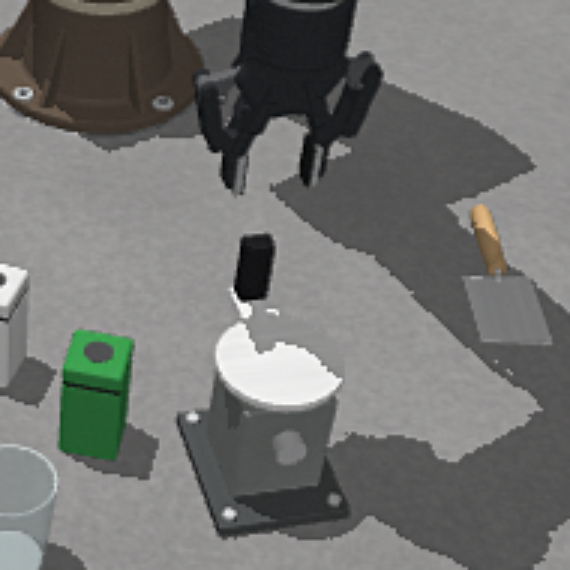

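Emit:
send_rows(increments=[0,0.0024,0.02,0,0,0.0024,0.05,0,0,0.0024,0.075,0,0,0.0024,0.0885,0,0,0.0024,0.0885,0,0,0.0024,0.0885,0])

```text
clock: 2.4
position: [0.4986, 0.1449, 0.1474]
ee_rot: [[0.956, 0.294, 0.0], [0.294, -0.956, -0.0], [0.0, 0.0, -1.0]]
contact_force: [0.2, 0.6, 1.2]
width: 0.601
```

```bash
python3 - <<'E'
from h import *
from rig import *
print(proj("scene",[.4977,.1469,.2355]))
print(rel([.498,.1445,.147],17))
o=observe();print(o["contact_force"])
p,d=snapshot("scene");cv2.imwrite("pics/sc2.png",cv2.resize(p[90:280,280:470],None,fx=3,fy=3))
E
```

```text
(np.float64(368.9164379283443), np.float64(152.10257583253227))
(array([-0.0007,  0.0002,  0.0004]), 0.0019, np.float64(17.107717490931105))
[0.23143208 0.63770758 1.23832185]
```

View pics/sc2.png

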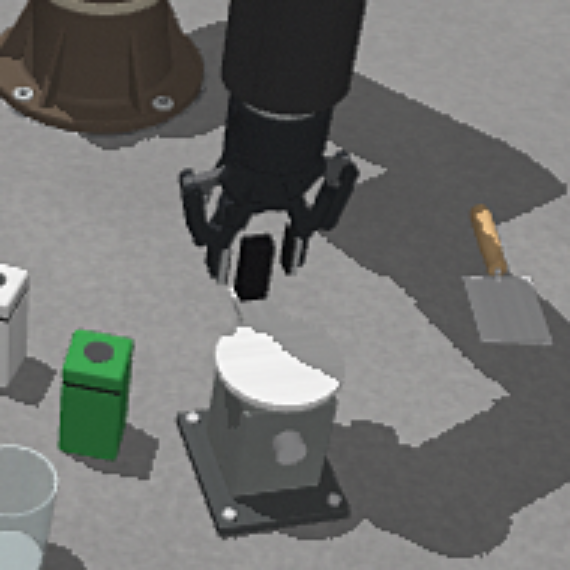

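The grip at crop (255,268) sits between the open fingers at about (228,265) and (292,255). I'll close on it.

Emit:
send_rows(increments=[0,0,0,0,0,0,0,0,0,0,0,0,0,0,0,0,0,0,0,0,0,0,0,0], fingers=1)

```text
clock: 3.05
position: [0.4986, 0.1457, 0.1481]
ee_rot: [[0.956, 0.293, 0.001], [0.293, -0.956, 0.003], [0.002, -0.002, -1.0]]
contact_force: [-6.6, 6.6, 6.0]
width: 0.274
```

Emit:
send_rows(increments=[0,0,-0.001,0,0,0,-0.002,0,0,0,-0.002,0])

```text
clock: 3.35
position: [0.4985, 0.1457, 0.1489]
ee_rot: [[0.956, 0.292, 0.001], [0.292, -0.956, 0.003], [0.002, -0.003, -1.0]]
contact_force: [-0.7, 7.8, -4.9]
width: 0.272
```

Emit:
send_rows(increments=[0,0,-0.001,0,0,0,-0.002,0,0,0,-0.002,0])

```text
clock: 3.65
position: [0.4986, 0.1457, 0.1509]
ee_rot: [[0.956, 0.292, 0.001], [0.292, -0.956, 0.003], [0.002, -0.002, -1.0]]
contact_force: [-0.7, 7.7, -5.8]
width: 0.272
```

Emit:
send_rows(increments=[0,0,-0.001,0,0,0,-0.002,0,0,0,-0.002,0])

```text
clock: 3.95
position: [0.4986, 0.1457, 0.1528]
ee_rot: [[0.956, 0.292, 0.001], [0.292, -0.956, 0.003], [0.002, -0.002, -1.0]]
contact_force: [-1.6, 7.5, -4.5]
width: 0.273
```

Emit:
send_rows(increments=[0,-0.001,-0.001,0,0,-0.001,-0.002,0,0,-0.001,-0.002,0])

```text
clock: 4.25
position: [0.4985, 0.1457, 0.1551]
ee_rot: [[0.956, 0.293, 0.001], [0.293, -0.956, 0.001], [0.001, -0.001, -1.0]]
contact_force: [2.6, 5.0, -5.4]
width: 0.269
```

Emit:
send_rows(increments=[0,0,-0.001,0,0,0,-0.002,0,0,0,-0.002,0])

```text
clock: 4.55
position: [0.4985, 0.1457, 0.1571]
ee_rot: [[0.956, 0.293, 0.001], [0.293, -0.956, 0.001], [0.001, -0.001, -1.0]]
contact_force: [2.1, 5.1, -4.8]
width: 0.271
```

Emit:
send_rows(increments=[0,0,-0.001,0,0,0,-0.002,0,0,0,-0.002,0])

```text
clock: 4.85
position: [0.4985, 0.1457, 0.1591]
ee_rot: [[0.956, 0.293, 0.001], [0.293, -0.956, 0.001], [0.001, -0.001, -1.0]]
contact_force: [0.8, 4.8, -4.4]
width: 0.269
```

Emit:
send_rows(increments=[0,0,-0.001,0,0,0,-0.002,0,0,0,-0.002,0])

```text
clock: 5.15
position: [0.4985, 0.1457, 0.1611]
ee_rot: [[0.956, 0.293, 0.001], [0.293, -0.956, 0.001], [0.001, -0.001, -1.0]]
contact_force: [2.1, 4.5, -4.7]
width: 0.272
```

Emit:
send_rows(increments=[0,0,-0.001,0,0,0,-0.002,0])

```text
clock: 5.35
position: [0.4985, 0.1457, 0.1629]
ee_rot: [[0.956, 0.293, 0.001], [0.293, -0.956, 0.001], [0.001, -0.001, -1.0]]
contact_force: [2.6, 4.0, -6.5]
width: 0.271
```

Emit:
send_rows(increments=[0,0,-0.001,0,0,0,-0.002,0])

```text
clock: 5.55
position: [0.4985, 0.1457, 0.1649]
ee_rot: [[0.956, 0.293, 0.001], [0.293, -0.956, 0.001], [0.001, -0.001, -1.0]]
contact_force: [1.9, 4.5, -6.1]
width: 0.27
```

Emit:
send_rows(increments=[0,0,-0.001,0,0,0,-0.002,0])

```text
clock: 5.75
position: [0.4985, 0.1457, 0.1665]
ee_rot: [[0.956, 0.292, 0.001], [0.292, -0.956, 0.001], [0.001, -0.001, -1.0]]
contact_force: [6.8, 4.6, -13.5]
width: 0.271
```

Emit:
send_rows(increments=[0,0,-0.001,0,0,0,-0.002,0])

```text
clock: 5.95
position: [0.4985, 0.1457, 0.1678]
ee_rot: [[0.956, 0.292, 0.0], [0.292, -0.956, 0.001], [0.001, -0.001, -1.0]]
contact_force: [7.4, 5.4, -15.2]
width: 0.274
```

Emit:
send_rows(increments=[0,0,-0.001,0,0,0,-0.002,0])

```text
clock: 6.15
position: [0.4985, 0.1457, 0.1698]
ee_rot: [[0.956, 0.292, 0.0], [0.292, -0.956, 0.001], [0.001, -0.001, -1.0]]
contact_force: [7.7, 6.2, -16.6]
width: 0.271
```

Emit:
send_rows(increments=[0,0,-0.001,0,0,0,-0.002,0])

```text
clock: 6.35
position: [0.4985, 0.1457, 0.1717]
ee_rot: [[0.956, 0.292, 0.0], [0.292, -0.956, 0.001], [0.001, -0.001, -1.0]]
contact_force: [8.0, 5.5, -15.1]
width: 0.267
```

Emit:
send_rows(increments=[0,0,-0.001,0,0,0,-0.002,0])

```text
clock: 6.55
position: [0.4985, 0.1457, 0.1747]
ee_rot: [[0.956, 0.293, 0.001], [0.293, -0.956, 0.001], [0.001, -0.001, -1.0]]
contact_force: [1.9, 5.0, -5.0]
width: 0.269
```

Emit:
send_rows(increments=[0,0,-0.001,0])

```text
clock: 6.65
position: [0.4985, 0.1457, 0.1758]
ee_rot: [[0.956, 0.293, 0.001], [0.293, -0.956, 0.001], [0.001, -0.001, -1.0]]
contact_force: [2.2, 5.7, -6.5]
width: 0.276
```

Emit:
send_rows(increments=[0,0,-0.001,0])

```text
clock: 6.75
position: [0.4985, 0.1457, 0.1769]
ee_rot: [[0.956, 0.293, 0.001], [0.293, -0.956, 0.001], [0.001, -0.001, -1.0]]
contact_force: [3.3, 4.7, -7.4]
width: 0.272
```

Emit:
send_rows(increments=[0,0,-0.001,0,0,0,-0.002,0])

```text
clock: 6.95
position: [0.4985, 0.1457, 0.1784]
ee_rot: [[0.956, 0.292, 0.001], [0.292, -0.956, 0.001], [0.001, -0.001, -1.0]]
contact_force: [6.4, 4.3, -13.5]
width: 0.273
```

Emit:
send_rows(increments=[0,0,-0.001,0,0,0,-0.002,0])

```text
clock: 7.15
position: [0.4985, 0.1457, 0.1798]
ee_rot: [[0.956, 0.292, 0.0], [0.292, -0.956, 0.001], [0.001, -0.001, -1.0]]
contact_force: [7.6, 4.9, -15.5]
width: 0.273
```

Emit:
send_rows(increments=[0,0,-0.001,0,0,0,-0.002,0])

```text
clock: 7.35
position: [0.4984, 0.1457, 0.1817]
ee_rot: [[0.956, 0.292, 0.0], [0.292, -0.956, 0.001], [0.0, -0.001, -1.0]]
contact_force: [8.3, 5.4, -16.6]
width: 0.271
```

Emit:
send_rows(increments=[0,0,-0.001,0])

```text
clock: 7.45
position: [0.4985, 0.1457, 0.1827]
ee_rot: [[0.956, 0.292, 0.0], [0.292, -0.956, 0.001], [0.001, -0.001, -1.0]]
contact_force: [8.8, 5.5, -17.9]
width: 0.274
```

Emit:
send_rows(increments=[0,0,-0.001,0])

```text
clock: 7.55
position: [0.4985, 0.1457, 0.1836]
ee_rot: [[0.956, 0.292, 0.0], [0.292, -0.956, 0.001], [0.0, -0.001, -1.0]]
contact_force: [6.5, 4.9, -16.3]
width: 0.271
```

Emit:
send_rows(increments=[0,0,-0.001,0])

```text
clock: 7.65
position: [0.4985, 0.1457, 0.185]
ee_rot: [[0.956, 0.292, 0.0], [0.292, -0.956, 0.001], [0.001, -0.001, -1.0]]
contact_force: [3.5, 4.8, -7.9]
width: 0.271
```

Emit:
send_rows(increments=[0,0,-0.001,0,0,0,-0.002,0])

```text
clock: 7.85
position: [0.4985, 0.1457, 0.1878]
ee_rot: [[0.956, 0.293, 0.001], [0.293, -0.956, 0.001], [0.001, -0.001, -1.0]]
contact_force: [2.6, 5.3, -6.3]
width: 0.273
```

Emit:
send_rows(increments=[0,0,-0.001,0,0,0,-0.002,0,0,0,-0.003,0])

```text
clock: 8.15
position: [0.4985, 0.1457, 0.1904]
ee_rot: [[0.956, 0.293, 0.001], [0.293, -0.956, 0.001], [0.001, -0.001, -1.0]]
contact_force: [7.3, 5.4, -14.3]
width: 0.272
```

Emit:
send_rows(increments=[0,0,-0.001,0,0,0,-0.002,0])

```text
clock: 8.35
position: [0.4985, 0.1457, 0.1918]
ee_rot: [[0.956, 0.292, 0.0], [0.292, -0.956, 0.001], [0.001, -0.001, -1.0]]
contact_force: [7.8, 5.6, -16.1]
width: 0.269
```

Emit:
send_rows(increments=[0,0,-0.001,0,0,0,-0.002,0])

```text
clock: 8.55
position: [0.4985, 0.1457, 0.1937]
ee_rot: [[0.956, 0.292, 0.0], [0.292, -0.956, 0.001], [0.0, -0.001, -1.0]]
contact_force: [9.7, 5.1, -16.7]
width: 0.275
```

Emit:
send_rows(increments=[0,0,-0.001,0])

```text
clock: 8.65
position: [0.4985, 0.1457, 0.1946]
ee_rot: [[0.956, 0.292, 0.0], [0.292, -0.956, 0.001], [0.0, -0.001, -1.0]]
contact_force: [8.8, 5.5, -18.3]
width: 0.269
```

Emit:
send_rows(increments=[0,0,-0.001,0])

```text
clock: 8.75
position: [0.4985, 0.1457, 0.1955]
ee_rot: [[0.956, 0.292, 0.0], [0.292, -0.956, 0.001], [0.0, -0.001, -1.0]]
contact_force: [7.6, 4.8, -17.4]
width: 0.274
```

Emit:
send_rows(increments=[0,0,-0.001,0])

```text
clock: 8.85
position: [0.4985, 0.1457, 0.1969]
ee_rot: [[0.956, 0.292, 0.0], [0.292, -0.956, 0.001], [0.0, -0.001, -1.0]]
contact_force: [5.4, 5.0, -9.3]
width: 0.275
```

Emit:
send_rows(increments=[0,0,-0.001,0])

```text
clock: 8.95
position: [0.4985, 0.1457, 0.1985]
ee_rot: [[0.956, 0.293, 0.0], [0.293, -0.956, 0.001], [0.001, -0.001, -1.0]]
contact_force: [1.6, 4.3, -3.6]
width: 0.27
```

Emit:
send_rows(increments=[0,0,-0.001,0,0,0,-0.001,0])

```text
clock: 9.15
position: [0.4985, 0.1457, 0.2]
ee_rot: [[0.956, 0.293, 0.001], [0.293, -0.956, 0.001], [0.001, -0.001, -1.0]]
contact_force: [2.7, 4.7, -5.7]
width: 0.273
```

Third drop at z≈0.1965. My first few steps ended with a hold row, which might hide a friction-like ramp. To check this, I'll repeat that profile just inside the next ramp, well short of the fourth click (≈0.2085).

Emit:
send_rows(increments=[0,0,-0.001,0,0,0,-0.002,0,0,0,-0.002,0])

```text
clock: 9.45
position: [0.4985, 0.1457, 0.2018]
ee_rot: [[0.956, 0.293, 0.001], [0.293, -0.956, 0.001], [0.001, -0.001, -1.0]]
contact_force: [3.5, 5.5, -6.0]
width: 0.277
```

Emit:
send_rows(increments=[0,0,-0.0005,0,0,0,-0.001,0,0,0,-0.001,0])

```text
clock: 9.75
position: [0.4985, 0.1457, 0.2024]
ee_rot: [[0.956, 0.292, 0.001], [0.292, -0.956, 0.001], [0.001, -0.001, -1.0]]
contact_force: [5.3, 4.8, -11.1]
width: 0.273
```

The ramp shows even with a hold (-11 N), so no click was missed earlier. I'll lower it onto notch 3.

Emit:
send_rows(increments=[0,0,0.002,0,0,0,0.004,0,0,0,0.006,0,0,0,0.006,0])

```text
clock: 10.15
position: [0.4986, 0.1457, 0.1987]
ee_rot: [[0.956, 0.293, 0.002], [0.293, -0.956, 0.002], [0.002, -0.001, -1.0]]
contact_force: [-3.9, 4.8, 8.2]
width: 0.27
```

Emit:
send_rows(increments=[0,0,0.001,0,0,0,0.001,0])

```text
clock: 10.35
position: [0.4986, 0.1457, 0.1986]
ee_rot: [[0.956, 0.293, 0.003], [0.293, -0.956, 0.002], [0.003, -0.001, -1.0]]
contact_force: [-8.7, 5.3, 14.4]
width: 0.277
```

Emit:
send_rows(increments=[0,0,0.001,0,0,0,0.001,0])

```text
clock: 10.55
position: [0.4986, 0.1457, 0.1984]
ee_rot: [[0.956, 0.294, 0.003], [0.294, -0.956, 0.002], [0.003, -0.001, -1.0]]
contact_force: [-10.9, 4.2, 20.5]
width: 0.273
```

Emit:
send_rows(increments=[0,0,-0.002,0,0,0,-0.0025,0])

```text
clock: 10.75
position: [0.4985, 0.1457, 0.1989]
ee_rot: [[0.956, 0.293, 0.002], [0.293, -0.956, 0.002], [0.002, -0.001, -1.0]]
contact_force: [-3.2, 3.8, 6.1]
width: 0.271
```

Emit:
send_rows(increments=[0,0,0,0,0,0,0,0,0,0,0,0,0,0,0,0], fingers=-0.2)

```text
clock: 11.15
position: [0.498, 0.1447, 0.197]
ee_rot: [[0.956, 0.293, -0.001], [0.293, -0.956, -0.001], [-0.001, 0.001, -1.0]]
contact_force: [0.2, -0.4, 0.4]
width: 0.598
```

Emit:
send_rows(increments=[0,0,-0.02,0,0,0,-0.05,0,0,0,-0.08,0,0,0,-0.08,0,0,0,-0.08,0])

```text
clock: 11.65
position: [0.4982, 0.1451, 0.2776]
ee_rot: [[0.956, 0.293, 0.001], [0.293, -0.956, 0.001], [0.001, -0.001, -1.0]]
contact_force: [-0.8, 0.8, -0.1]
width: 0.6
```

```bash
python3 - <<'E'
from h import *
from rig import *
np.set_printoptions(precision=4,suppress=True)
o=observe();print(o["contact_force"],o["joints"])
print(rel([.472,-.067,.28],-17))
p,d=snapshot("top");P=cloud("top",d)
m=(P[...,2]>.16)&(P[...,2]<.2)&(np.hypot(P[...,0]-.575,P[...,1]-.168)<.045);print(m.sum(),np.median(P[...,2][m]))
p,d=snapshot("scene");P=cloud("scene",d)
m=(P[...,2]>.16)&(P[...,2]<.2)&(np.hypot(P[...,0]-.575,P[...,1]-.168)<.045);print(m.sum(),np.median(P[...,2][m]))
cv2.imwrite("pics/sc3.png",p)
E
```

```text
[-0.8025  0.7897 -0.1017] [ 37.9223   4.0484 -14.5672  -0.0099 -71.3272  69.1002]
(array([-0.0871,  0.1951, -0.0026]), 0.5937, np.float64(17.019364261580385))
1242 0.17863281811479964
854 0.17804396392783345
```

View pics/sc3.png

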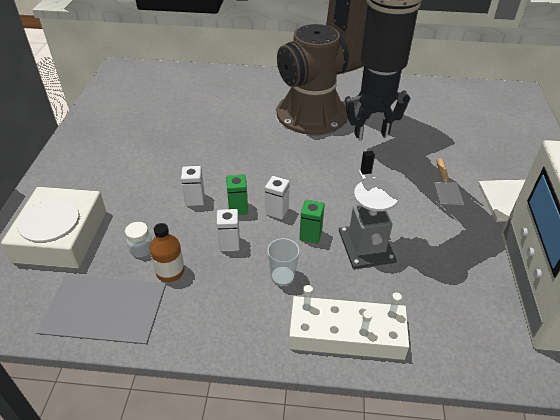

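The scene image shows the platform standing raised at (376,193). Depth puts its top at 0.1785 m in both views, matching the grip travel of 50.5 mm. Next I'll weigh the nearest case, w2 at scene (277,198).

Emit:
send_rows(increments=[-0.012,0.03,0,0.1,-0.03,0.07,0,0.22,-0.05,0.11,0,0.35,-0.068,0.15,0,0.47,-0.08,0.18,0,0.56,-0.087,0.1951,0,0.5937,-0.087,0.1951,0,0.5937,-0.087,0.1951,0,0.5937,-0.087,0.1951,0,0.5937], fingers=-0.8)

```text
clock: 12.65
position: [0.4721, -0.0664, 0.2768]
ee_rot: [[0.957, -0.291, -0.001], [-0.291, -0.957, -0.0], [-0.001, 0.0, -1.0]]
contact_force: [0.7, 0.7, 0.2]
width: 0.901
```

```bash
python3 - <<'E'
from h import *
from rig import *
o=observe();print(o["contact_force"])
print(rel([.472,-.067,.055],-17))
E
```

```text
[0.70218956 0.66182214 0.21295776]
(array([0.0003, 0.0005, 0.2218]), 0.0013, np.float64(-16.926608452909388))
```

Emit:
send_rows(increments=[0,0.0005,0.03,0,0,0.0005,0.07,0,0,0.0005,0.11,0,0,0.0005,0.15,0,0,0.0005,0.185,0,0,0.0005,0.21,0,0,0.0005,0.2215,0,0,0.0005,0.2215,0,0,0.0005,0.2215,0])

```text
clock: 13.55
position: [0.4723, -0.0668, 0.0559]
ee_rot: [[0.957, -0.291, -0.0], [-0.291, -0.957, -0.0], [-0.0, 0.0, -1.0]]
contact_force: [-0.1, 0.2, -0.1]
width: 0.901
```

Emit:
send_rows(increments=[0,0,0,0,0,0,0,0,0,0,0,0,0,0,0,0,0,0,0,0], fingers=1)

```text
clock: 14.05
position: [0.4727, -0.0672, 0.0569]
ee_rot: [[0.956, -0.292, 0.002], [-0.292, -0.956, 0.0], [0.002, -0.001, -1.0]]
contact_force: [-1.9, 1.3, 5.8]
width: 0.58
```

Emit:
send_rows(increments=[0,0,-0.005,0,0,0,-0.012,0,0,0,-0.02,0,0,0,-0.02,0,0,0,-0.02,0,0,0,-0.02,0])

```text
clock: 14.65
position: [0.4716, -0.0675, 0.0756]
ee_rot: [[0.956, -0.292, -0.0], [-0.292, -0.956, 0.0], [-0.0, 0.0, -1.0]]
contact_force: [0.3, -0.8, -5.8]
width: 0.58
```

```bash
python3 - <<'E'
from h import *
from rig import *
o=observe();print(o["contact_force"],o["ft_torque"])
p,d=snapshot("scene");cv2.imwrite("pics/sc4.png",cv2.resize(p[120:290,160:400],None,fx=3,fy=3));print(observe()["contact_force"])
E
```

```text
[ 0.32936928 -0.75317504 -5.78217835] [-0.03953552 -0.02297473  0.00051739]
[ 0.2683142   0.27276308 -6.40117734]
```

View pics/sc4.png

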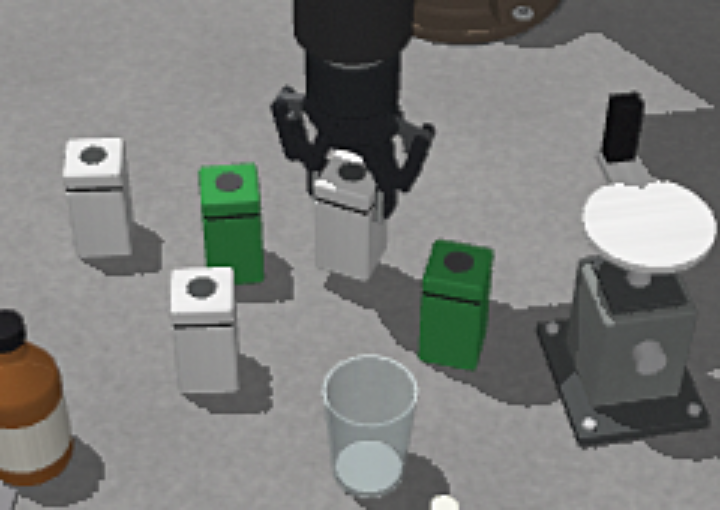

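The wrist reads about 6 N, i.e. 0.6 kg, so this is the full case (an empty one would read about 2.3 N). The crop shows it held upright at (350,225). I'll re-fit the platform centre at its raised height and lift.

Emit:
send_rows(increments=[0,0,-0.01,0,0,0,-0.03,0,0,0,-0.055,0,0,0,-0.085,0,0,0,-0.115,0,0,0,-0.145,0,0,0,-0.175,0,0,0,-0.205,0,0,0,-0.225,0,0,0,-0.235,0])

```text
clock: 15.7
position: [0.4722, -0.0675, 0.3132]
ee_rot: [[0.956, -0.292, 0.003], [-0.292, -0.956, 0.001], [0.003, -0.001, -1.0]]
contact_force: [0.4, -0.5, -6.4]
width: 0.577
```

```bash
python3 - <<'E'
from h import *
from rig import *
from scipy.optimize import least_squares
np.set_printoptions(precision=4,suppress=True)
for n in("top","scene"):
    p,d=snapshot(n);P=cloud(n,d);Z=P[...,2];cv2.imwrite(f"pics/{n}5.png",p)
    m=((abs(Z-.1785)<.006)&(np.hypot(P[...,0]-.5725,P[...,1]-.1675)<.055)).astype(np.uint8)
    m=cv2.morphologyEx(m,cv2.MORPH_OPEN,np.ones((5,5),np.uint8))
    c=max(cv2.findContours(m,cv2.RETR_EXTERNAL,cv2.CHAIN_APPROX_NONE)[0],key=cv2.contourArea)[:,0]
    w=ray(n,c,.1785)[:,:2]
    a=np.degrees(np.arctan2(w[:,1]-.1675,w[:,0]-.5725));w=w[abs((a-197+180)%360-180)>40]
    r=least_squares(lambda q:np.hypot(w[:,0]-q[0],w[:,1]-q[1])-q[2],[.57,.165,.05],loss='soft_l1',f_scale=.002).x
    print(n,m.sum(),r)
print(observe()["contact_force"])
print(rel([.5725,.1675,.311],17))
E
```

```text
top 1629 [0.5719 0.1664 0.0489]
scene 1092 [0.5751 0.1684 0.0496]
[ 0.3155 -0.8135 -5.4622]
(array([ 0.0273, -0.254 ,  0.0014]), -0.5932, np.float64(-16.987769864484623))
```

Emit:
send_rows(increments=[0.001,-0.01,0,-0.03,0.004,-0.035,0,-0.1,0.008,-0.07,0,-0.18,0.012,-0.105,0,-0.27,0.016,-0.14,0,-0.36,0.02,-0.175,0,-0.45,0.024,-0.21,0,-0.53,0.026,-0.237,0,-0.575,0.0273,-0.25,0,-0.5932,0.0273,-0.2537,0,-0.5932])

```text
clock: 16.8
position: [0.572, 0.1688, 0.3084]
ee_rot: [[0.956, 0.294, -0.003], [0.294, -0.956, -0.002], [-0.004, 0.001, -1.0]]
contact_force: [-0.3, 0.6, -6.9]
width: 0.578
```

Emit:
send_rows(increments=[0,0,0,0,0,0,0,0,0,0,0,0])

```text
clock: 17.1
position: [0.5719, 0.1664, 0.3109]
ee_rot: [[0.957, 0.291, 0.0], [0.291, -0.957, 0.0], [0.0, -0.0, -1.0]]
contact_force: [-1.0, -0.0, -6.3]
width: 0.58
```

```bash
python3 - <<'E'
from h import *
from rig import *
np.set_printoptions(precision=4,suppress=True)
print(observe()["contact_force"])
print(rel([.5725,.167,.2354],17))
for n in("top","scene"):
    p,d=snapshot(n);x=(110,100) if n=="top" else (280,60)
    cv2.imwrite(f"pics/{n}6.png",cv2.resize(p[x[1]:x[1]+200,x[0]:x[0]+200],None,fx=3,fy=3))
E
```

```text
[-0.9584 -0.01   -6.2862]
(array([ 0.0008, -0.0004,  0.0755]), -0.001, np.float64(16.94410849592957))
```

View pics/scene6.png

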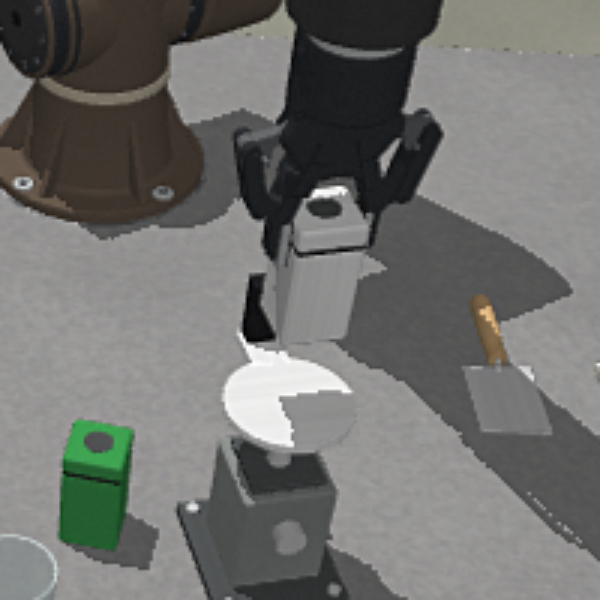

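```bash
python3 - <<'E'
from h import *
for z in(.1785,.254,.354):
    u,v=proj("scene",[.5725,.167,z]);print(z,(u-280)*3,(v-60)*3)
# expected bottom corners of case in the crop
c,s=np.cos(np.radians(17)),np.sin(np.radians(17))
for a,b in((25,25),(25,-25),(-25,25),(-25,-25)):
    for z in(.254,.354):
        u,v=proj("scene",[.5725+(c*a-s*b)/1e3,.167+(s*a+c*b)/1e3,z]);print(a,b,z,round((u-280)*3),round((v-60)*3))
E
```

```text
0.1785 286.2441997260362 399.5201283233888
0.254 300.86102572869834 321.8161487447376
0.354 322.4938152093773 206.81485970087886
25 25 0.254 346 340
25 25 0.354 371 224
25 -25 0.254 279 348
25 -25 0.354 299 233
-25 25 0.254 322 296
-25 25 0.354 345 182
-25 -25 0.254 257 304
-25 -25 0.354 275 190
```

Emit:
send_rows(increments=[0.001,0,0.01,0,0.001,0,0.025,0,0.001,0,0.04,0,0.001,0,0.055,0,0.001,0,0.064,0,0.001,0,0.068,0,0.001,0,0.068,0,0.001,0,0.068,0])

```text
clock: 18.0
position: [0.5735, 0.1676, 0.2434]
ee_rot: [[0.956, 0.292, 0.001], [0.292, -0.956, 0.0], [0.001, 0.0, -1.0]]
contact_force: [0.4, -0.5, -5.4]
width: 0.579
```

```bash
python3 - <<'E'
from h import *
from rig import *
np.set_printoptions(precision=4,suppress=True)
print(observe()["contact_force"])
print(rel([.5725,.167,.2354],17))
p,d=snapshot("scene");cv2.imwrite("pics/scene7.png",cv2.resize(p[100:260,300:460],None,fx=3.7,fy=3.7))
E
```

```text
[ 0.4118 -0.4759 -5.3528]
(array([-0.0012,  0.0003,  0.008 ]), 0.0001, np.float64(17.005775994166385))
```

View pics/scene7.png

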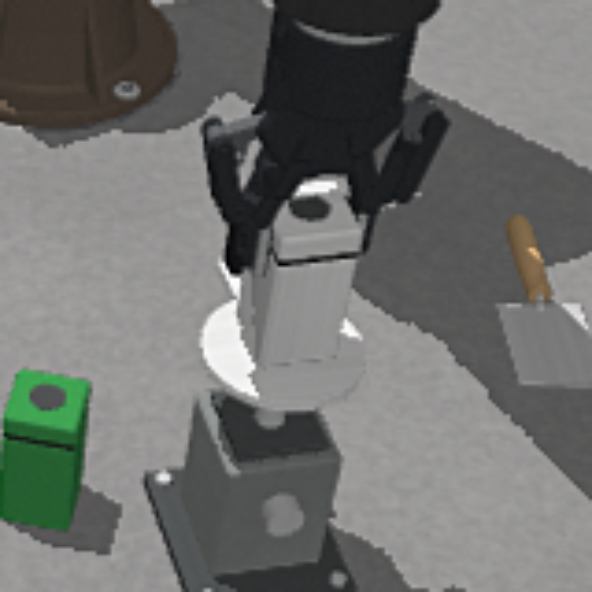

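Before the descent, the case's lower front corners were at crop (279,343) and (347,340); a centred case predicts (279,348) and (346,340), so it is centred. Here the case hangs about 8 mm above the platform. I'll lower it slowly.

Emit:
send_rows(increments=[-0.001,0,0.002,0,-0.001,0,0.004,0,-0.001,0,0.005,0,-0.001,0,0.005,0])

```text
clock: 18.45
position: [0.5721, 0.1672, 0.2376]
ee_rot: [[0.956, 0.292, -0.0], [0.292, -0.956, -0.0], [-0.0, 0.0, -1.0]]
contact_force: [-0.9, 0.2, -4.7]
width: 0.576
```

Emit:
send_rows(increments=[0,0,0.001,0,0,0,0.001,0])

```text
clock: 18.65
position: [0.5721, 0.1672, 0.2367]
ee_rot: [[0.956, 0.292, -0.0], [0.292, -0.956, -0.0], [-0.0, 0.0, -1.0]]
contact_force: [-0.6, 0.2, -5.9]
width: 0.579
```

Emit:
send_rows(increments=[0,0,0.001,0,0,0,0.001,0])

```text
clock: 18.85
position: [0.5723, 0.1672, 0.2359]
ee_rot: [[0.956, 0.292, 0.0], [0.292, -0.956, 0.0], [0.0, 0.0, -1.0]]
contact_force: [-0.2, 0.9, -5.4]
width: 0.577
```

Emit:
send_rows(increments=[0,0,0.001,0,0,0,0.001,0])

```text
clock: 19.05
position: [0.5723, 0.1672, 0.2357]
ee_rot: [[0.956, 0.293, 0.001], [0.293, -0.956, 0.0], [0.001, 0.0, -1.0]]
contact_force: [-2.3, -0.8, 2.2]
width: 0.578
```

Contact is made at the expected height, so I'll release and rise.

Emit:
send_rows(increments=[0,0,0,0,0,0,0,0,0,0,0,0,0,0,0,0,0,0,0,0], fingers=-0.8)

```text
clock: 19.55
position: [0.5723, 0.1672, 0.2348]
ee_rot: [[0.956, 0.292, 0.0], [0.292, -0.956, 0.0], [0.0, 0.0, -1.0]]
contact_force: [-0.3, 0.3, -0.8]
width: 0.9
```

Emit:
send_rows(increments=[0,0,-0.005,0,0,0,-0.02,0,0,0,-0.04,0,0,0,-0.07,0,0,0,-0.1,0,0,0,-0.12,0,-0.03,0,-0.12,0,-0.07,0,-0.12,0,-0.11,0,-0.12,0,-0.15,0,-0.12,0])

```text
clock: 20.55
position: [0.4275, 0.1227, 0.3549]
ee_rot: [[0.956, 0.292, 0.0], [0.292, -0.956, -0.0], [0.0, 0.0, -1.0]]
contact_force: [-0.5, 0.6, 1.1]
width: 0.901
```

Emit:
send_rows(increments=[0,0,0,0,0,0,0,0,0,0,0,0])

```text
clock: 20.85
position: [0.4292, 0.1236, 0.3551]
ee_rot: [[0.956, 0.292, 0.001], [0.292, -0.956, 0.0], [0.001, -0.0, -1.0]]
contact_force: [0.3, 0.9, -0.4]
width: 0.902
```

```bash
python3 - <<'E'
from h import *
from rig import *
np.set_printoptions(precision=4,suppress=True)
print(observe()["contact_force"])
for n in("top","scene"):
    p,d=snapshot(n);P=cloud(n,d);Z=P[...,2];cv2.imwrite(f"pics/{n}8.png",p)
    near=np.hypot(P[...,0]-.5725,P[...,1]-.167)<.05
    m=near&(abs(Z-.2785)<.006);v,u=np.where(m);w=ray(n,np.c_[u,v],.2785)[:,:2]
    print(n,m.sum(),np.median(Z[m]),w.mean(0),cv2.minAreaRect((w*1000).astype(np.float32)))
    m=near&(abs(Z-.1785)<.01);print("plat z",np.median(Z[m]))
    for k,c,h in(("w1",(.6002,-.173),.1),("w3",(.4514,-.2923),.1),("g1",(.5498,.026),.1),("g2",(.4733,-.1715),.1),("jar",(.6385,-.3865),.07),("bottle",(.7008,-.2986),.15)):
        m=(np.hypot(P[...,0]-c[0],P[...,1]-c[1])<.04)&(abs(Z-h)<.005);v,u=np.where(m);print(k,ray(n,np.c_[u,v],h)[:,:2].mean(0),end=" ")
    print()
E
```

```text
[ 0.3306  0.9384 -0.3683]
top 650 0.27839224564157666 [0.5714 0.1653] ((571.497314453125, 165.15476989746094), (49.855098724365234, 50.42401123046875), 16.737276077270508)
plat z 0.178552458610067
w1 [ 0.6003 -0.1729] w3 [ 0.4513 -0.2925] g1 [0.5498 0.026 ] g2 [ 0.4733 -0.1714] jar [ 0.6385 -0.3869] bottle [ 0.7012 -0.299 ] 
scene 371 0.27786074937279587 [0.5766 0.1672] ((577.3292236328125, 167.07220458984375), (54.64225387573242, 50.990543365478516), 16.4299259185791)
plat z 0.17811955326578172
w1 [ 0.604  -0.1709] w3 [ 0.4554 -0.2911] g1 [0.5535 0.0281] g2 [ 0.477  -0.1692] jar [ 0.6422 -0.3847] bottle [ 0.7041 -0.2967]
```

View pics/scene8.png

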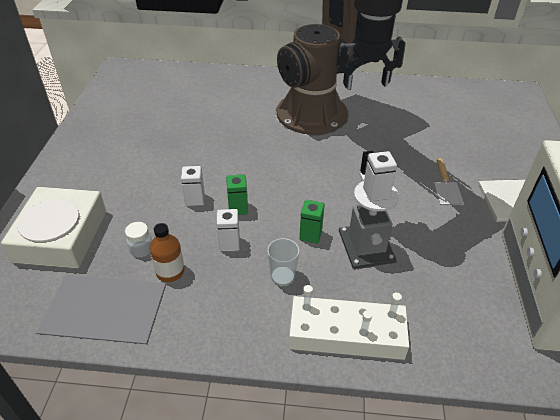

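View pics/top8.png

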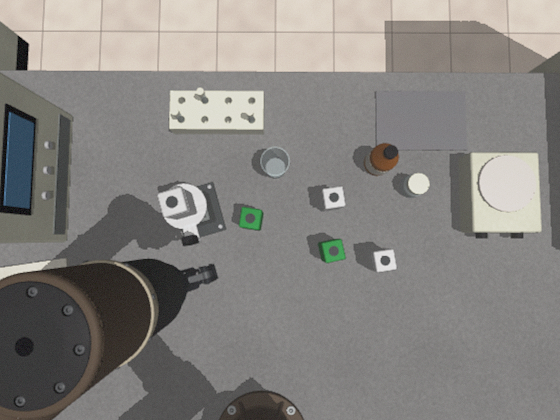

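The scene image shows the case upright on the platform at (379,178), with the gripper clear at (375,70). The top view gives the case centre at (0.571,0.165) against a platform centre of (0.572,0.166). The other cases, jar and bottle measure where they started, and the beaker looks unmoved at (274,162).

```bash
python3 - <<'E'
from rig import *
print(sign_off()); print(observe()["clock"])
E
```

```text
the job is handed in; nothing more can be done
None
the job is handed in; nothing more can be done
```

The lift is resting on its third notch and the full case is standing upright in the middle of its platform. I handed the job in at about 21 s.

- **Lift:** The pull force dropped three times, at tool heights of about 0.173, 0.184 and 0.1965 m. It rose to about 11 N towards a fourth click, and I stopped well short of it. Let down, the platform stood firmly at 0.1785 m, 50.5 mm above its start. Depth from both cameras gave the same height before and after loading.
- **Case:** The first one I lifted weighed about 6 N (0.6 kg), so it was the full one and I did not weigh the other two. I lowered it to light contact (about 2 N) and released it.
- **Last checks:** In the top view the case is about 1 mm from the platform centre and its lid is level at the expected height. The other two cases, both green look-alikes, the jar and the bottle measured within about 0.6 mm of their starting positions. I checked the beaker only by eye, and it looked unmoved. The gripper was clear of everything.
- **Disagreement:** The scene camera reads x about 2 to 4 mm larger than the top camera for everything. Relative positions agree to 1 to 2 mm.

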